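Close up the hand vacuum and switch it on

TASK

The hand vacuum has been emptied and put back in its charging dock, but the little door on top of its clear dust cup still stands open and the cup is only loosely slid on. Shut the door flat, push the cup fully home along the vacuum until it snaps in, without ramming it, and only then flip the toggle on the vacuum's back forward, towards the nose, to switch it on. Leave everything else on the shelf as it is.

Things in the scene. Friction and masses are not known exactly. Their poses are not given: they have to be found in the camera images.
- vacuum: Red hand vacuum, 440 mm long, level in a black dock (x -50 to 140, y +-65 mm) screwed to the shelf. Origin on the shelf under the seam of cup and red housing; x to the handle (nose at -x), y sideways, z up. Housing x 0 to 145 mm, 104 wide, top z 119 mm; release button at x 4 to 24, top z 124, need not be pressed; handle x 140 to 251, top z 109. Under the cup: bare shelf, 30 mm below it.
- dust_cup (a joint): Stand-off of the clear dust cup (190 x 105 mm, grey collar at the rear), in m: 0 = home, collar against the housing, hard stop; 0.040 = farthest out. Slides along the vacuum's x only. Starts 33 to 39 mm out, orange seal showing in the gap. Takes up to 9 N to push on (most near 20 mm); within 10 mm of home it snaps in and holds; let go before that it creeps back out.
- nose (a point): Centre of the flat upright front face of the cup's black nozzle; the face is 77 mm wide, 46 mm high, from 33.5 to 79.5 mm above the shelf. At x = -190 mm in the vacuum's frame when the cup is home; moves with the cup. Push here towards the handle.
- cup_door (a joint): Angle of the emptying door on the cup's top, in rad: 0 = shut flat (hard stop, its top 124 mm above the shelf), 1.57 = upright, 1.8 = fully open. Starts 1.25 to 1.7. Grey frame, clear pane, 70 mm along the vacuum, 70 mm from hinge to free edge, 5 mm thick, orange finger lip 6 mm beyond that edge. A stiff hinge (0.04 N m) holds it where it is left.
- door_hinge (a point): Middle of the door's hinge line, 121 mm above the shelf, at y = +36 mm in the vacuum's frame, along its x axis; x = -54 mm less the cup's stand-off. The shut door reaches from here towards -y over the cup; the open door stands up over this line.
- door_edge (a point): Middle of the door's free edge, 70 mm from door_hinge; moves with the door.
- toggle (a joint): Angle of the steel toggle lever on the housing's top, in rad: 0 = off, leaning 23 degrees towards the handle (start); 0.8 = on, leaning 23 degrees towards the nose. Over-centre: pushed past 0.4 it snaps over by itself; about 2 N at the tip.
- toggle_tip (a point): Centre of the 13 mm ball at the end of the toggle lever, 36 mm from its pivot; moves with the lever.
- toggle_pivot (a point): The toggle's pivot, in a black plate (50 x 34 mm, top z 120.5 mm), at x = 75 mm, y = 0, z = 120 mm in the vacuum's frame; the lever turns about an axis along the vacuum's y.
- dropper: Bystander: closed amber glass dropper bottle, 37 mm across, 106 mm high, standing beside the nose. Origin at the centre of its underside.
- spray_nozzle: Bystander: stainless spray nozzle lying flat, 150 mm long, 28 mm high. Origin under its middle.
- wheel_wedge: Bystander: green wheel wedge, 140 x 80 x 60 mm. Origin at the centre of its underside.
- wax_tin: Bystander: round wax tin with blue lid, 94 mm across, 37 mm high. Origin at the centre of its underside.
- wheel_brush: Bystander: wheel brush lying bristles up, yellow handle, 210 mm long, 49 mm high. Origin under its middle.
- spray_bottle: Bystander: white trigger spray bottle, 82 mm across, 224 mm high. Origin at the centre of its underside.

How it is judged:
By the outcome, as a careful person would: the job done as asked, in the order asked, and still so for the second after the job is handed in, with the robot touching nothing.
It also fails if it takes over 48 s, if anything falls off the work surface, if the arm or the gripper's body presses on something with over 40 N, if the wrist force passes 120 N, or if a joint passes its speed limit or range.

ROBOT

A 6-joint arm with a two-finger parallel gripper is mounted at the origin on the work surface. World frame = base frame: x ahead of the robot, y to its left, z up, the work surface at z = 0. Lengths are in m, angles in rad, forces in N, time in s.
With the tool pointing down it reaches from about 0.375 to 0.9 m from the base axis. Payload 3.1 kg.
Tool frame: the origin (TCP) lies at the very end of the fingers, on their centre line; the grasp point (between the pads) lies 19 mm behind it; z points along the fingers, y is the direction in which the jaws open and shut (so a half turn about z gives the same grasp; the last joint's range is limited). The gripper opens to 85 mm and grips with 20 to 120 N. Pads are 22 mm wide; open, the fingers measure 114 mm over their backs; the gripper's body (76 mm by 85 mm) begins 54 mm behind the grasp point. The pads swing forward as they close: fully open they stand 13 mm farther back than shut.
Start: joints at [0.942, 0.527, 1.433, -0, 1.181, -0.178], TCP at [0.272, 0.563, 0.198] pointing down, gripper open.
Joint ranges: [-3.08, 3.08], [-0.75, 2.2], [0.22, 2.44], [-1.43, 4.57], [0, 2.65], [-2.85, 2.85]. Speed limits (rad/s): [2.79, 2.79, 3.14, 3.14, 3.14, 3.14].

INTERFACE

Orientations are given as a unit quaternion [x, y, z, w].
In Python, from station import manip gives the robot as it stands. The module is installed in compiled form; this text tells all that it offers.
- The arm moves only by the tool send_rows, never from a script. Its argument "commands" is a list of rows, each an object with "delta_pos": the shift along the world's x, y, z in cm, a list of three; "yaw": the turn about the world's z in rad. A call has 1 to 10 rows; each row shifts and turns the pose as measured when the row begins; what a row does not reach is not made up. A row lasts 1/8 s, in which the tool goes at most 62.5 mm and 10.7 degrees, less where a joint would pass 70% of its speed; a pose out of reach is approached as far as the arm can. A call is refused whole if a number of a shift passes 6.25 or a number of a turn 0.188, either way. A call with a gripper value outside its range is refused whole. "grip" is the closure, from -1 (fully open) to 1 (shut), set as the call begins (left out, the last holds). The fingers move at their own pace and stop on an object; "force" is the grip in N (left out, the last holds). Time passes only in rows, so rows that do not move let the fingers close. It gives the time, the measured TCP pose, the force and the opening at its end, in the units of the state.
- manip.sense(): the state, without advancing time (a new reading comes with each control period).
- manip.snapshot(name): name is "scene" or "top" or "wrist"; returns the picture (480x640x3 uint8, blue, green, red); there is no depth.
- manip.get_calibration(name): a dict with "fx", "fy", "cx", "cy" (pixels), "world_to_cam" (4x4, takes a point from world to camera coordinates); the wrist camera has in their place "mount" (4x4, takes a point from camera to tool coordinates, whose origin is the TCP and whose axes are the flange's). Camera axes: x right, y down, z forward; pixel columns grow to the right and rows downward; lengths in m; the calibration is good to about 2 mm. A picture is of the moment at which its call begins: read the wrist's pose just before it. get_calibration takes no time and is no camera call.
- manip.sign_off(): hands the job in, once; it reports no verdict.
The state is a dict: "t": time; "q": joint angles; "qd": joint speeds; "tau": joint torques, N m; "tcp_pos": TCP position; "tool_rot": TCP orientation; "force": force on the tool from outside, world axes, zero at the start; "ft_torque": the same for the moment, N m; "finger_gap": opening from 0.0 (shut) to 1.0 (fully open).
Only numpy, scipy, OpenCV 4.12 (cv2) and the standard library are available. Lean on these libraries where they do the work, as an engineer would, in place of code of your own. Each camera call takes 0.05 s, during which the arm holds its last target. There are 200 camera calls.

## Working session

There is one attempt and no reset: what is moved stays moved. The work goes in short steps, Python scripts to look and compute and a tool call to move; the robot and the scene stay as the last step left them, time stands still between calls to the robot, and variables do not carry over. Pictures are saved under pics/ and viewed, about 8 in all and at most 12, crops included, and the job is handed in when it is done.

Besides the shell and the picture viewer there is one more tool, called after "Request:" as name(argument=value, ...), one argument or row to a line, values as JSON. send_rows: Moves the arm, as the interface text tells. Its arguments: {"type":"object","properties":{"commands":{"type":"array","items":{"type":"object","properties":{"delta_pos":{"type":"array","items":{"type":"number"}},"yaw":{"type":"number"}}}},"grip":{"type":"number"},"force":{"type":"number"}},"required":["commands"]}

```bash
mkdir -p pics; python3 - <<'E'
from station import manip
import cv2
for n in("scene","top"):
    cv2.imwrite(f"pics/{n}0.png",manip.snapshot(n)); c=manip.get_calibration(n); print(n,c)
s=manip.sense();print(s["t"],s["tcp_pos"],s["tool_rot"],s["finger_gap"])
E
```

```text
scene {'fx': 572.1390406977112, 'fy': 572.1390406977112, 'cx': 316.72623104682134, 'cy': 231.24326464261168, 'world_to_cam': array([[-0.50750208,  0.86156464,  0.01216578,  0.34882265],
       [ 0.49213677,  0.3014235 , -0.81666717, -0.15212724],
       [-0.70727861, -0.40847306, -0.57698069,  1.60312503],
       [ 0.        ,  0.        ,  0.        ,  1.        ]])}
top {'fx': 497.7308688751943, 'fy': 497.7308688751943, 'cx': 316.45984199165736, 'cy': 246.83150676763117, 'world_to_cam': array([[ 0.01015241, -0.9998506 ,  0.01398956, -0.07486427],
       [-0.99573041, -0.01139226, -0.09160328,  0.55173417],
       [ 0.09174896, -0.01299984, -0.99569731,  1.31611558],
       [ 0.        ,  0.        ,  0.        ,  1.        ]])}
0.1 [0.27188036 0.56199601 0.19662057] [ 2.23513332e-01  9.74700387e-01 -8.96790966e-04 -3.76985734e-04] 1.0030605096192298
```

View pics/scene0.png

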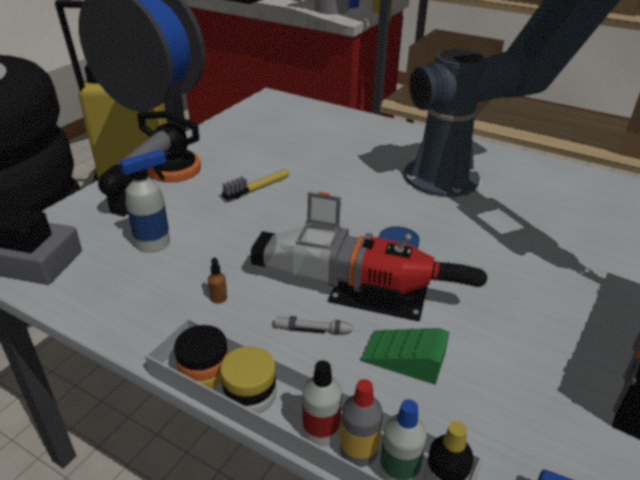

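View pics/top0.png

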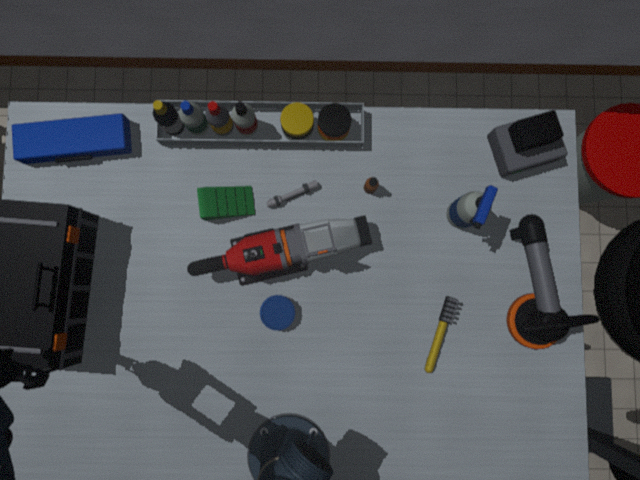

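The scene view shows the vacuum at about (370,260) with its door open at (323,210). In the top view it lies with its nose at (365,232) and its handle at (190,268). I'll enlarge both.

```bash
python3 - <<'E'
import cv2,numpy as np
a=cv2.imread("pics/top0.png")[205:295,180:390];b=cv2.imread("pics/scene0.png")[185:320,240:495]
f=lambda i,k:cv2.convertScaleAbs(cv2.resize(i,None,fx=k,fy=k,interpolation=cv2.INTER_CUBIC),alpha=1.4)
cv2.imwrite("pics/c0.png",f(a,3.8)[:, :800]);cv2.imwrite("pics/c1.png",f(b,3.1))
E
```

```text
(no output)
```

View pics/c0.png

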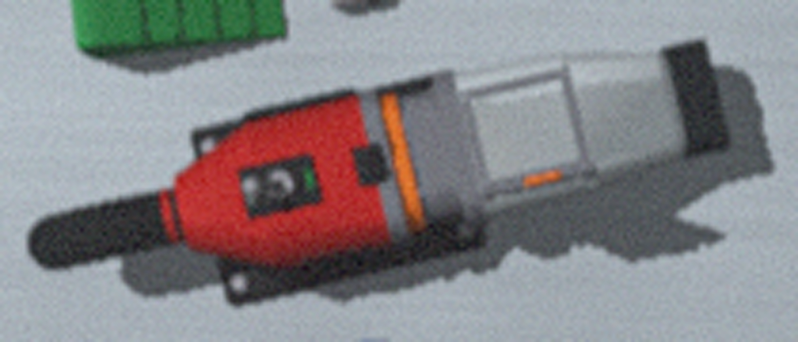

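View pics/c1.png

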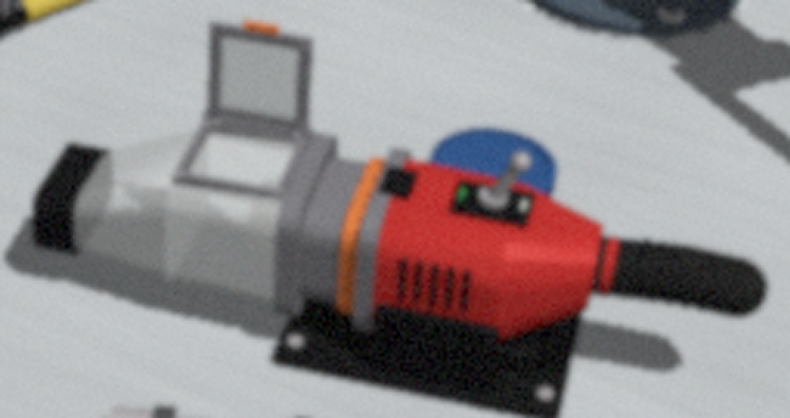

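```bash
cat > h.py <<'E'
import numpy as np
from station import manip
def proj(n,P):
    c=manip.get_calibration(n);p=(c["world_to_cam"]@np.c_[P,np.ones(len(P))].T)[:3]
    return np.c_[c["fx"]*p[0]/p[2]+c["cx"],c["fy"]*p[1]/p[2]+c["cy"]]
def world(x0,y0,th,P):
    P=np.asarray(P,float);c,s=np.cos(th),np.sin(th)
    return np.c_[x0+c*P[:,0]-s*P[:,1],y0+s*P[:,0]+c*P[:,1],P[:,2]]
def door(s,a,x,r): return [x-s-.054,.036-r*np.cos(a),.121+r*np.sin(a)]
E
python3 - <<'E'
from h import *
from scipy.optimize import least_squares
def model(p):
    x0,y0,th,s,a=p
    n=-.19-s
    T=[[.1,-.017,.1205],[.05,-.017,.1205],[.05,.017,.1205],[.1,.017,.1205],[.14,-.065,.004],[.14,.065,.004],[n,-.0385,.0795],[n,.0385,.0795],[.089,0,.153],door(s,a,0,.073),[.251,0,.09]]
    S=[[.089,0,.153],[-.05,-.065,.004],[.14,-.065,.004],door(s,a,0,.073),door(s,a,-.035,.07),door(s,a,.035,.07),[n,.0385,.0795],[n,-.0385,.0795]]
    return proj("top",world(x0,y0,th,T)),proj("scene",world(x0,y0,th,S))
t=np.array([(240,172),(315,155),(322,200),(248,217),(193,133),(233,303),(706,40),(728,148),(283,182),(543,178),(28,243)])/3.8+[180,205]
s=np.array([(520,160),(277,360),(557,413),(262,28),(211,25),(311,40),(72,145),(36,205)])/3.1+[240,185]
f=lambda p:np.r_[(model(p)[0]-t).ravel(),(model(p)[1]-s).ravel()]
r=least_squares(f,[.5,.0,1.4,.035,1.5],loss="soft_l1",x_scale=[.1,.1,.1,.01,.1])
print(r.x.round(4)); print((model(r.x)[0]-t).round(1).tolist());print((model(r.x)[1]-s).round(1).tolist())
x0,y0,th,st,a=r.x
for n,P in dict(nose=[-.19-st,0,.0565],hinge=door(st,a,0,0),edge=door(st,a,0,.07),tip=[.089,0,.153],nosehome=[-.19,0,.056]).items(): print(n,world(x0,y0,th,[P]).round(4))
def obj(u,v,z):
    c=manip.get_calibration("top");W=c["world_to_cam"];d=W[:3,:3].T@[(u-c["cx"])/c["fx"],(v-c["cy"])/c["fy"],1];o=-W[:3,:3].T@W[:3,3];return (o+d*(z-o[2])/d[2]).round(3)
print("dropper",obj(371,185,.1))
E
```

```text
[0.5422 0.0154 1.8103 0.0345 1.5965]
[[-0.5, -0.8], [-0.6, -0.8], [0.5, 0.6], [0.4, 0.6], [-0.5, -0.6], [-0.8, 1.1], [-0.9, -0.7], [0.3, -0.5], [-7.6, 1.2], [-1.0, -0.5], [0.3, 1.4]]
[[-0.9, -0.1], [-2.7, -0.0], [-0.4, 2.5], [-0.1, -0.3], [-0.3, -0.8], [0.8, -0.0], [0.4, -3.4], [-1.4, -2.5]]
nose [[ 0.5955 -0.2027  0.0565]]
hinge [[ 0.5282 -0.0791  0.121 ]]
edge [[ 0.5265 -0.0796  0.191 ]]
tip [[0.5211 0.1019 0.153 ]]
nosehome [[ 0.5873 -0.1692  0.056 ]]
dropper [ 0.707 -0.207  0.1  ]
```

The two-view fit agrees to about 1–3 px, so the given heights hold up. It puts the vacuum at (0.542, 0.015) with yaw 1.81, the cup 34.5 mm out and the door at 1.60 rad. Next I move to the robot side of the door with the fingers shut.

Request:
send_rows(
  commands=[
    {"delta_pos":[1.56,-4.6,0.3],"yaw":-0.08},
    {"delta_pos":[1.56,-4.6,0.3],"yaw":-0.08},
    {"delta_pos":[1.56,-4.6,0],"yaw":-0.08},
    {"delta_pos":[1.56,-4.6,0],"yaw":-0.08},
    {"delta_pos":[1.56,-4.6,0],"yaw":-0.08},
    {"delta_pos":[1.56,-4.6,0],"yaw":-0.08},
    {"delta_pos":[1.56,-4.6,0],"yaw":-0.08},
    {"delta_pos":[1.56,-4.6,0],"yaw":-0.08},
    {"delta_pos":[1.56,-4.6,0],"yaw":-0.08},
    {"delta_pos":[1.56,-4.6,0],"yaw":-0.08},
  ],
  grip=1,
  force=40,
)

```text
t: 1.35
tcp_pos: [0.4284, 0.0902, 0.1998]
tool_rot: [0.593, 0.805, -0.001, -0.001]
force: [1.1, -0.5, 0.7]
finger_gap: 0.002
```

Request:
send_rows(
  commands=[
    {"delta_pos":[1.3,-4.5,0],"yaw":-0.06},
    {"delta_pos":[1.3,-4.5,0],"yaw":0},
    {"delta_pos":[1.3,-4.5,0],"yaw":0},
    {"delta_pos":[1.3,-4.0,-1],"yaw":0},
    {"delta_pos":[0.8,-0.3,-2],"yaw":0},
    {"delta_pos":[0,0,-1.5],"yaw":0},
    {"delta_pos":[0,0,0],"yaw":0},
  ],
)

```text
t: 2.22
tcp_pos: [0.4903, -0.0988, 0.1525]
tool_rot: [0.621, 0.784, -0.001, -0.001]
force: [0.4, -0.2, -0.4]
finger_gap: -0.0
```

```bash
cat > v.py <<'E'
from h import *
import sys
x0,y0,th=.5422,.0154,1.8103
s=manip.sense();p=s["tcp_pos"];c,q=np.cos(th),np.sin(th);d=p-[x0,y0,0]
Q=s["tool_rot"];print("t",round(s["t"],2),"veh mm",(1e3*np.array([c*d[0]+q*d[1],-q*d[0]+c*d[1],p[2]])).round(1),"toolx-th",round(2*np.arctan2(Q[1],Q[0])-th,3),"q6",s["q"][5].round(2),"F",s["force"].round(1))
E
python3 v.py
```

```text
t 2.23 veh mm [-98.6  77.5 152.5] toolx-th -0.009 q6 -0.65 F [ 0.4 -0.2 -0.4]
```

Request:
send_rows(
  commands=[
    {"delta_pos":[-0.24,0.97,1.4],"yaw":0},
    {"delta_pos":[1.2,0.3,0],"yaw":0},
    {"delta_pos":[1.2,0.3,0],"yaw":0},
    {"delta_pos":[0.76,0.18,-0.08],"yaw":0},
    {"delta_pos":[0.76,0.18,-0.08],"yaw":0},
    {"delta_pos":[0.7,0.17,-0.3],"yaw":0},
    {"delta_pos":[0.7,0.17,-0.3],"yaw":0},
  ],
)

```text
t: 3.1
tcp_pos: [0.546, -0.0736, 0.1618]
tool_rot: [0.62, 0.784, -0.0, 0.001]
force: [-1.2, -0.1, 0.3]
finger_gap: -0.0
```

```bash
python3 v.py
```

```text
t 3.1 veh mm [-87.4  17.4 161.8] toolx-th -0.007 q6 -0.57 F [-1.2 -0.1  0.3]
```

Request:
send_rows(
  commands=[
    {"delta_pos":[0.55,0.13,-0.6],"yaw":0},
    {"delta_pos":[0.55,0.13,-0.6],"yaw":0},
    {"delta_pos":[0.3,0.07,-0.65],"yaw":0},
    {"delta_pos":[0.3,0.07,-0.65],"yaw":0},
    {"delta_pos":[0.13,0.03,-0.65],"yaw":0},
    {"delta_pos":[0.1,0.03,-0.6],"yaw":0},
    {"delta_pos":[0,0,-0.3],"yaw":0},
  ],
)

```text
t: 3.98
tcp_pos: [0.5659, -0.0687, 0.1172]
tool_rot: [0.62, 0.784, -0.001, -0.0]
force: [0.4, 0.0, -0.7]
finger_gap: 0.0
```

```bash
python3 v.py
```

```text
t 3.98 veh mm [-87.3  -3.1 117.2] toolx-th -0.007 q6 -0.55 F [ 0.4  0.  -0.7]
```

The TCP is at z 117 mm with no force, which I didn't expect, so I'll look.

```bash
python3 - <<'E'
from station import manip
import cv2
a=manip.snapshot("scene")[150:320,220:440];b=manip.snapshot("wrist")
cv2.imwrite("pics/d0.png",cv2.hconcat([cv2.resize(a,(466,360),interpolation=cv2.INTER_CUBIC),cv2.resize(b,(334,360))]))
E
```

```text
(no output)
```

View pics/d0.png

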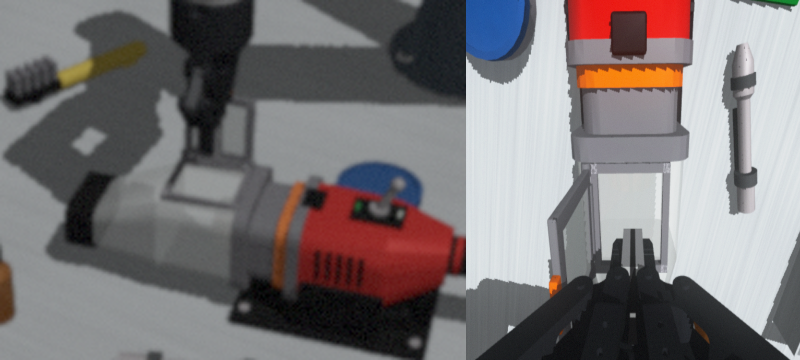

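```bash
python3 - <<'E'
from h import *
from scipy.spatial.transform import Rotation as R
x0,y0,th=.5422,.0154,1.8103
s=manip.sense();c=manip.get_calibration("wrist");print({k:np.round(v,3).tolist() for k,v in c.items()})
def wp(P):
    P=world(x0,y0,th,P);Pt=R.from_quat(s["tool_rot"]).inv().apply(P-s["tcp_pos"])
    M=c["mount"];p=(Pt-M[:3,3])@M[:3,:3]
    return np.c_[c["fx"]*p[:,0]/p[:,2]+c["cx"],c["fy"]*p[:,1]/p[:,2]+c["cy"]].round(0)
print("hinge handle end",wp([door(.0345,1.6,.035,0)]),"seam,button",wp([[0,0,.119],[.024,0,.124]]))
for a in(1.4,1.6,1.7,1.8):print(a,"edge corners",wp([door(.0345,a,.035,.07),door(.0345,a,0,.076)]))
print("tcp",wp([[-.0873,-.0031,.117]]))
print("scene", proj("scene",world(x0,y0,th,[[-.0873,-.0031,.117],door(.0345,1.6,.035,.07),door(.0345,1.8,.035,.07)])).round(1))
E
```

```text
{'fx': 412.1, 'fy': 412.1, 'cx': 319.106, 'cy': 245.284, 'mount': [[0.002, -0.951, -0.31, 0.078], [1.0, 0.002, 0.001, -0.0], [-0.0, -0.31, 0.951, -0.177], [0.0, 0.0, 0.0, 1.0]]}
hinge handle end [[229. 218.]] seam,button [[311.  86.]
 [309.  16.]]
1.4 edge corners [[219. 280.]
 [228. 401.]]
1.6 edge corners [[168. 282.]
 [174. 403.]]
1.7 edge corners [[143. 281.]
 [149. 402.]]
1.8 edge corners [[120. 279.]
 [125. 399.]]
tcp [[319. 286.]]
scene [[318.6 236.2]
 [341.2 197.8]
 [342.9 195.1]]
```

```bash
python3 - <<'E'
from station import manip
import cv2
a=manip.snapshot("scene")[170:250,270:370];b=manip.snapshot("wrist")[180:480,100:500]
cv2.imwrite("pics/d1.png",cv2.convertScaleAbs(cv2.hconcat([cv2.resize(a,(400,320),interpolation=cv2.INTER_CUBIC),cv2.resize(b,(400,320))]),alpha=1.5))
E
python3 v.py
```

```text
t 4.17 veh mm [-87.4  -3.3 117.9] toolx-th -0.007 q6 -0.55 F [ 0.3 -0.  -0.4]
```

View pics/d1.png

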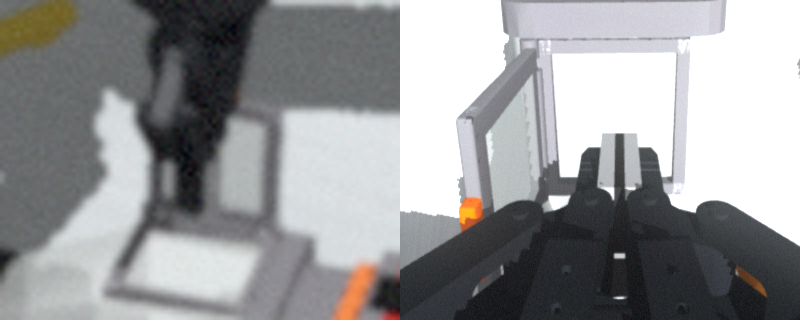

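The door is still upright at about 1.6 rad. In both views the fingertip looks 20–35 mm above the nominal TCP, so it passed over the door edge. I go back over the door and push again from lower down.

Request:
send_rows(
  commands=[
    {"delta_pos":[0,0,3.2],"yaw":0},
    {"delta_pos":[0,0,3.2],"yaw":0},
    {"delta_pos":[0,0,3.4],"yaw":0},
    {"delta_pos":[-2.9,-0.7,0],"yaw":0},
    {"delta_pos":[-2.9,-0.7,0],"yaw":0},
    {"delta_pos":[-2.9,-0.7,0],"yaw":0},
    {"delta_pos":[-0.3,0,-2.6],"yaw":0},
    {"delta_pos":[0,0,-2.6],"yaw":0},
    {"delta_pos":[0,0,-2.3],"yaw":0},
    {"delta_pos":[0,0,0],"yaw":0},
  ],
)

```text
t: 5.42
tcp_pos: [0.4752, -0.0916, 0.1475]
tool_rot: [0.621, 0.784, 0.001, 0.006]
force: [-0.2, -0.5, -0.5]
finger_gap: 0.002
```

```bash
python3 v.py; python3 - <<'E'
from station import manip
import cv2
a=manip.snapshot("scene")[170:250,270:370];b=manip.snapshot("wrist")
cv2.imwrite("pics/d2.png",cv2.convertScaleAbs(cv2.hconcat([cv2.resize(a,(400,320),interpolation=cv2.INTER_CUBIC),cv2.resize(b,(400,320))]),alpha=1.5))
E
```

```text
t 5.42 veh mm [-88.1  90.4 147.5] toolx-th -0.008 q6 -0.65 F [-0.2 -0.5 -0.5]
```

View pics/d2.png

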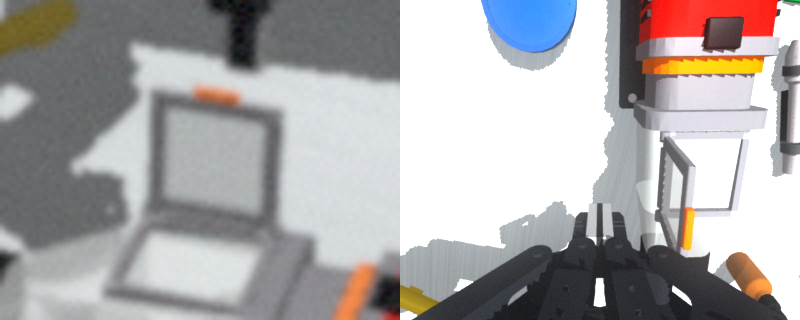

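```bash
python3 - <<'E'
from h import *
for P,m in(([.5660,-.0688,.1178],(318,222.5)),([.4752,-.0916,.1475],(330.5,187))):
    for d in(0,.02,.03,.04,.05): print(d,proj("scene",np.array([[P[0],P[1],P[2]+d]])).round(1),m)
E
```

```text
0 [[318.6 235.9]] (318, 222.5)
0.02 [[318.7 227.8]] (318, 222.5)
0.03 [[318.8 223.7]] (318, 222.5)
0.04 [[318.8 219.6]] (318, 222.5)
0.05 [[318.9 215.4]] (318, 222.5)
0 [[331.1 200.1]] (330.5, 187)
0.02 [[331.3 192.1]] (330.5, 187)
0.03 [[331.4 188. ]] (330.5, 187)
0.04 [[331.6 183.9]] (330.5, 187)
0.05 [[331.7 179.7]] (330.5, 187)
```

Both poses put the real fingertip about 33 mm above the reported TCP, with the lateral position right. I use that offset from here on and redo the arc lower.

Request:
send_rows(
  commands=[
    {"delta_pos":[0,0,-1.5],"yaw":0},
    {"delta_pos":[1.2,0.3,-0.2],"yaw":0},
    {"delta_pos":[1.2,0.3,0],"yaw":0},
    {"delta_pos":[1.2,0.3,0],"yaw":0},
    {"delta_pos":[0.76,0.18,-0.08],"yaw":0},
    {"delta_pos":[0.76,0.18,-0.08],"yaw":0},
    {"delta_pos":[0.7,0.17,-0.3],"yaw":0},
    {"delta_pos":[0.7,0.17,-0.3],"yaw":0},
  ],
)

```text
t: 6.52
tcp_pos: [0.5504, -0.0762, 0.1289]
tool_rot: [0.62, 0.784, 0.002, 0.013]
force: [-0.7, 0.7, -1.1]
finger_gap: -0.001
```

```bash
python3 v.py; python3 - <<'E'
from station import manip
import cv2
a=manip.snapshot("scene")[170:250,270:370]
cv2.imwrite("pics/d3.png",cv2.convertScaleAbs(cv2.resize(a,(400,320),interpolation=cv2.INTER_CUBIC),alpha=1.5))
E
```

```text
t 6.53 veh mm [-91.   13.8 128.9] toolx-th -0.006 q6 -0.57 F [-0.7  0.7 -1.1]
```

View pics/d3.png

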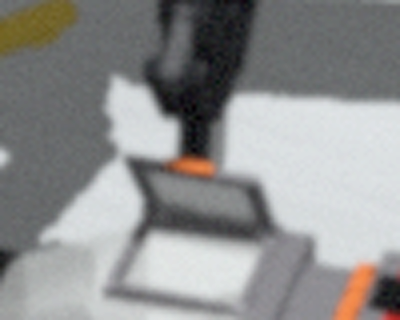

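The door is now folding under the finger, at about 45° with the lip at (190,165). I keep going and press it down flat.

Request:
send_rows(
  commands=[
    {"delta_pos":[0.45,0.12,-0.65],"yaw":0},
    {"delta_pos":[0.45,0.12,-0.65],"yaw":0},
    {"delta_pos":[0.25,0.06,-0.65],"yaw":0},
    {"delta_pos":[0.25,0.06,-0.65],"yaw":0},
    {"delta_pos":[0.13,0.03,-0.6],"yaw":0},
    {"delta_pos":[0.1,0.03,-0.5],"yaw":0},
    {"delta_pos":[0,0,-0.3],"yaw":0},
  ],
)

```text
t: 7.45
tcp_pos: [0.5694, -0.0725, 0.0892]
tool_rot: [0.62, 0.785, 0.002, 0.015]
force: [-9.0, 0.9, 35.1]
finger_gap: 0.004
```

```bash
python3 v.py
```

```text
t 7.45 veh mm [-91.8  -5.5  89.2] toolx-th -0.006 q6 -0.55 F [-9.   0.9 35.1]
```

The press met 35 N with the TCP at z 89 mm, which is a tip height of about 124 mm, so the door is flat. Next I retreat and go in front of the nose.

Request:
send_rows(
  commands=[
    {"delta_pos":[0,0,1],"yaw":0},
    {"delta_pos":[0,0,2.5],"yaw":0},
    {"delta_pos":[0.82,-3.92,0],"yaw":0},
    {"delta_pos":[0.82,-3.92,0],"yaw":0},
    {"delta_pos":[0.82,-3.92,0],"yaw":0},
    {"delta_pos":[0.82,-3.92,0],"yaw":0},
    {"delta_pos":[0,0,0],"yaw":0},
  ],
)

```text
t: 8.32
tcp_pos: [0.6021, -0.2332, 0.1256]
tool_rot: [0.619, 0.785, 0.002, 0.015]
force: [-0.2, -0.1, -0.4]
finger_gap: -0.001
```

```bash
python3 v.py; python3 - <<'E'
from station import manip
import cv2
a=manip.snapshot("scene")[170:290,230:380];b=manip.snapshot("wrist")
cv2.imwrite("pics/e0.png",cv2.convertScaleAbs(cv2.hconcat([cv2.resize(a,(400,320),interpolation=cv2.INTER_CUBIC),cv2.resize(b,(400,320))]),alpha=1.5))
E
```

```text
t 8.32 veh mm [-255.8    0.8  125.6] toolx-th -0.004 q6 -0.78 F [-0.2 -0.1 -0.4]
```

View pics/e0.png

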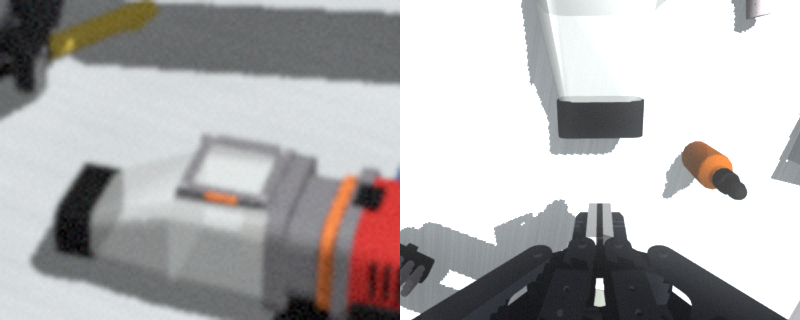

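The door now lies flat, with its lip at (222,197), and the finger lines up with the nozzle. I go down in front of it.

Request:
send_rows(
  commands=[
    {"delta_pos":[0,0,-2.5],"yaw":0},
    {"delta_pos":[0,0,-2.5],"yaw":0},
    {"delta_pos":[0,0,-2.5],"yaw":0},
    {"delta_pos":[0,0,-2],"yaw":0},
    {"delta_pos":[0,0,-1.2],"yaw":0},
    {"delta_pos":[0,0,0],"yaw":0},
  ],
)

```text
t: 9.18
tcp_pos: [0.5983, -0.2195, 0.0155]
tool_rot: [0.615, 0.788, 0.003, 0.01]
force: [0.6, 0.3, 0.2]
finger_gap: 0.003
```

```bash
python3 v.py
```

```text
t 9.18 veh mm [-241.5    1.3   15.5] toolx-th 0.006 q6 -0.78 F [0.6 0.3 0.2]
```

Request:
send_rows(
  commands=[
    {"delta_pos":[-0.07,0.3,0],"yaw":0},
    {"delta_pos":[-0.07,0.3,0],"yaw":0},
    {"delta_pos":[-0.07,0.3,0],"yaw":0},
    {"delta_pos":[-0.07,0.3,0],"yaw":0},
    {"delta_pos":[-0.07,0.3,0],"yaw":0},
    {"delta_pos":[-0.07,0.3,0],"yaw":0},
    {"delta_pos":[-0.07,0.3,0],"yaw":0},
  ],
)

```text
t: 10.05
tcp_pos: [0.5964, -0.2047, 0.0182]
tool_rot: [0.614, 0.789, 0.001, 0.017]
force: [-0.3, -7.6, -3.9]
finger_gap: -0.008
```

```bash
python3 v.py
```

```text
t 10.05 veh mm [-226.6   -0.5   18.2] toolx-th 0.009 q6 -0.75 F [-0.3 -7.6 -3.9]
```

Request:
send_rows(
  commands=[
    {"delta_pos":[-0.09,0.4,-0.03],"yaw":0},
    {"delta_pos":[-0.09,0.4,-0.03],"yaw":0},
    {"delta_pos":[-0.09,0.4,-0.03],"yaw":0},
    {"delta_pos":[-0.09,0.4,0],"yaw":0},
    {"delta_pos":[-0.09,0.4,0],"yaw":0},
  ],
)

```text
t: 10.68
tcp_pos: [0.5951, -0.1981, 0.0185]
tool_rot: [0.613, 0.79, -0.005, 0.027]
force: [-0.6, -8.6, -5.1]
finger_gap: -0.002
```

```bash
python3 v.py
```

```text
t 10.68 veh mm [-220.    -0.7   18.5] toolx-th 0.011 q6 -0.72 F [-0.6 -8.6 -5.1]
```

Request:
send_rows(
  commands=[
    {"delta_pos":[-0.13,0.6,0],"yaw":0},
    {"delta_pos":[-0.13,0.6,0],"yaw":0},
    {"delta_pos":[-0.13,0.6,0],"yaw":0},
    {"delta_pos":[-0.13,0.6,0],"yaw":0},
  ],
)

```text
t: 11.18
tcp_pos: [0.5912, -0.1803, 0.019]
tool_rot: [0.612, 0.79, -0.007, 0.032]
force: [-1.0, -24.9, -8.9]
finger_gap: 0.001
```

```bash
python3 v.py
```

```text
t 11.18 veh mm [-201.8   -1.2   19. ] toolx-th 0.014 q6 -0.68 F [ -1.  -24.9  -8.9]
```

The TCP is at x -202 mm in the vacuum's frame with 25 N on it, so the cup is against the stop. I back off, rise and look.

Request:
send_rows(
  commands=[
    {"delta_pos":[0.12,-0.5,0],"yaw":0},
    {"delta_pos":[0.5,-2,0],"yaw":0},
    {"delta_pos":[0.5,-2,0.5],"yaw":0},
    {"delta_pos":[0,0,4],"yaw":0},
    {"delta_pos":[0,0,4],"yaw":0},
    {"delta_pos":[0,0,4],"yaw":0},
    {"delta_pos":[0,0,2.5],"yaw":0},
    {"delta_pos":[0,0,0],"yaw":0},
  ],
)

```text
t: 12.18
tcp_pos: [0.6046, -0.232, 0.1759]
tool_rot: [0.613, 0.789, -0.006, 0.033]
force: [-0.2, 0.4, -0.3]
finger_gap: -0.006
```

```bash
python3 v.py; python3 - <<'E'
from station import manip
import cv2
a=manip.snapshot("scene")[170:290,240:440];b=manip.snapshot("top")[205:295,240:390]
cv2.imwrite("pics/f0.png",cv2.convertScaleAbs(cv2.hconcat([cv2.resize(a,(420,252),interpolation=cv2.INTER_CUBIC),cv2.resize(b,(380,252),interpolation=cv2.INTER_CUBIC)]),alpha=1.5))
E
```

```text
t 12.18 veh mm [-255.1   -2.   175.9] toolx-th 0.01 q6 -0.77 F [-0.2  0.4 -0.3]
```

View pics/f0.png

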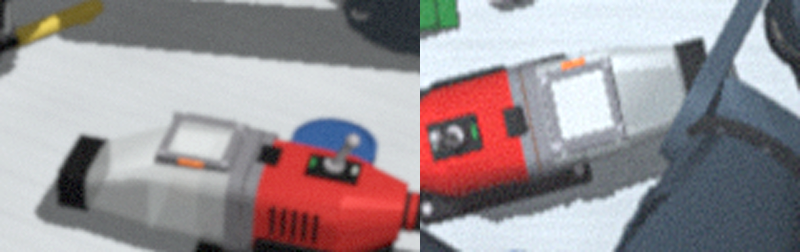

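The cup is home with no orange showing, the door is shut and the toggle is still off. Now I move to the handle side of the toggle.

Request:
send_rows(
  commands=[
    {"delta_pos":[-1.15,4.65,0],"yaw":0},
    {"delta_pos":[-1.15,4.65,0],"yaw":0},
    {"delta_pos":[-1.15,4.65,0],"yaw":0},
    {"delta_pos":[-1.15,4.65,0],"yaw":0},
    {"delta_pos":[-1.15,4.65,0],"yaw":0},
    {"delta_pos":[-1.15,4.65,0],"yaw":0},
    {"delta_pos":[-1.15,4.65,0],"yaw":0},
    {"delta_pos":[-1.15,4.65,0],"yaw":0},
    {"delta_pos":[0,0,0],"yaw":0},
  ],
)

```text
t: 13.4
tcp_pos: [0.497, 0.1505, 0.156]
tool_rot: [0.615, 0.788, -0.013, 0.016]
force: [-0.3, -0.3, -0.5]
finger_gap: 0.001
```

```bash
python3 v.py
```

```text
t 13.4 veh mm [142.   11.9 156. ] toolx-th 0.005 q6 -0.11 F [-0.3 -0.3 -0.5]
```

Request:
send_rows(
  commands=[
    {"delta_pos":[1.4,-0.8,0],"yaw":0},
    {"delta_pos":[0,0,-2],"yaw":0},
    {"delta_pos":[0,0,-1.5],"yaw":0},
    {"delta_pos":[0,0,0],"yaw":0},
  ],
)

```text
t: 13.9
tcp_pos: [0.5156, 0.1364, 0.1175]
tool_rot: [0.617, 0.787, -0.014, 0.016]
force: [-0.1, 0.1, -0.3]
finger_gap: -0.003
```

```bash
python3 v.py
```

```text
t 13.9 veh mm [123.8  -2.8 117.5] toolx-th 0.001 q6 -0.13 F [-0.1  0.1 -0.3]
```

Request:
send_rows(
  commands=[
    {"delta_pos":[0,0,-0.9],"yaw":0},
    {"delta_pos":[0.1,-0.45,0],"yaw":0},
    {"delta_pos":[0.1,-0.45,0],"yaw":0},
    {"delta_pos":[0.1,-0.45,0],"yaw":0},
    {"delta_pos":[0.1,-0.45,0],"yaw":0},
    {"delta_pos":[0.1,-0.45,0],"yaw":0},
    {"delta_pos":[0.1,-0.45,0],"yaw":0},
    {"delta_pos":[0.1,-0.45,0],"yaw":0},
  ],
)

```text
t: 14.9
tcp_pos: [0.5255, 0.1014, 0.1098]
tool_rot: [0.618, 0.786, -0.013, 0.017]
force: [0.6, -0.7, 0.2]
finger_gap: 0.0
```

```bash
python3 v.py
```

```text
t 14.9 veh mm [ 87.5  -4.2 109.8] toolx-th -0.001 q6 -0.19 F [ 0.6 -0.7  0.2]
```

Request:
send_rows(
  commands=[
    {"delta_pos":[0.1,-0.45,0],"yaw":0},
    {"delta_pos":[0.08,-0.3,0],"yaw":0},
    {"delta_pos":[-0.4,1.5,0],"yaw":0},
    {"delta_pos":[-0.4,1.5,0.5],"yaw":0},
    {"delta_pos":[0,0,4],"yaw":0},
    {"delta_pos":[-1,4,4],"yaw":0},
    {"delta_pos":[-1,4,3],"yaw":0},
    {"delta_pos":[-1,4,0],"yaw":0},
    {"delta_pos":[-1,4,0],"yaw":0},
    {"delta_pos":[0,0,0],"yaw":0},
  ],
)

```text
t: 16.15
tcp_pos: [0.4739, 0.2961, 0.2309]
tool_rot: [0.616, 0.787, -0.011, 0.018]
force: [0.5, 0.7, -0.9]
finger_gap: -0.001
```

```bash
python3 v.py; python3 - <<'E'
from station import manip
import cv2
a=manip.snapshot("scene")[170:330,200:460];b=manip.snapshot("top")[160:310,180:400]
cv2.imwrite("pics/g0.png",cv2.convertScaleAbs(cv2.hconcat([cv2.resize(a,(420,260),interpolation=cv2.INTER_CUBIC),cv2.resize(b,(380,260),interpolation=cv2.INTER_CUBIC)]),alpha=1.5))
E
```

```text
t 16.15 veh mm [ 2.889e+02 -2.000e-01  2.309e+02] toolx-th 0.003 q6 0.16 F [ 0.5  0.7 -0.9]
```

View pics/g0.png

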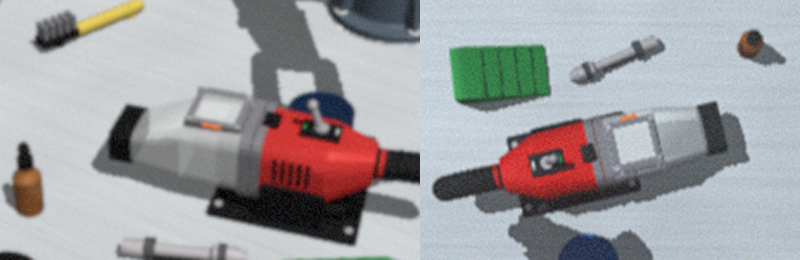

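```bash
python3 - <<'E'
from h import *
for x in(.089,.075,.061):print(x,proj("scene",world(.5422,.0154,1.8103,[[x,0,.153+.003*(x==.075)]])).round(1))
print(manip.sign_off())
E
```

```text
0.089 [[406.8 236.5]]
0.075 [[399.8 233.9]]
0.061 [[392.5 233.9]]
the job is handed in; nothing more can be done
None
```

The job is done and handed in at about 16 s of the 48 s allowed. I shut the cup door flat, pushed the cup home by its nose, then flipped the toggle towards the nose.

**Last checks (images and readings):**
- **Door:** it lies flat, with its lip along the far edge. The closing press met a firm stop at a tip height of about 124 mm, with 35 N.
- **Cup:** no orange seal shows in either fixed camera view. It stayed home after I let go.
- **Toggle:** the ball is at about (394, 234) in the scene picture. The prediction is (392.5, 233.9) for on and (406.8, 236.5) for off.
- **Other items:** I saw the dropper, spray nozzle, wedge, wax tin and brush in the last picture, and none looked moved. The spray bottle was outside that crop; the arm did not go near it.

**What failed or disagreed:**
- **First door push missed.** The real fingertip sits about 33 mm above the reported TCP when the fingers are shut, so it passed over the door edge without moving it. I allowed for that offset afterwards.
- **Force at the cup's stop:** the last pushing rows ended at 25 N, more than the 9 N the cup needs. I used larger steps there, so it met the stop more firmly than planned.
- **Tool tilt:** the tool leaned about 4° while pushing. This did not affect the result.

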